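# Isolate the hub drive, drop the kickstand and hold the frame upright

### The job

First pull the isolator plug up out of the drive box on the service stand and lay it down on the bench, off the stand. Then flip the kickstand of the leaning wheel frame all the way down, past its over-centre point, while the frame still leans on its rest. Finally grip the frame by its upright tube, bring it upright and finish while holding it there - do not let go; leave the other things on the bench where they are.

Things in the scene. Friction and masses are not known exactly. Their poses are not given: they have to be found in the camera images.
- stand: Service stand, fixed: aluminium plate 8 mm thick on the bench. Origin on the bench top, z up. In its own frame (mm) the plate covers x -50..75, y -145..-20, with an ear x -155..-40, y -82..-7 under the drive box, a black block 70 x 70 centred at x -115, y -45, top at 58. The wheel frame stands over the line x = 0. A padded rest at x 56..71, y -130..-30, 97 high, carries it when it leans.
- socket (a point): Centre of the socket mouth in the drive box's top, 58 mm above the bench. 13.5 mm along stand x, 21.5 along stand y, 30 deep, opening straight up. A sprung ball in its wall holds the plug: it takes some 5 to 10 N straight up to start it, and its shank is clear after 26 mm.
- plug: Isolator plug, loose, 50 g, starts in the socket. Origin at the centre of its foot, z up along it, x and y along the stand's at the start. Above the origin (mm): brass shank 12 (x) x 20 (y) up to 26, flange 24 x 36 up to 31 (rests on the box top), grey grip block 18 (x) x 32 (y) up to 62 (94 above the bench at the start). Pinch it across its 18 mm. May be left standing or lying.
- frame: Wheel frame on the stand, about 0.8 kg: 104 mm hub wheel in a dark yoke, a short beam towards stand +y with the kickstand, and a bare round tube standing up on the yoke. Origin on its tipping axis, 10 mm above the stand's origin; its axes are parallel to the stand's when upright.
- tilt (a joint): Tipping angle of the frame about the stand's y axis, 10 mm above the bench: 0 = upright, positive = leaning to stand +x. Stops at 0.30 rad (leaning on the rest, where it starts or falls at once) and -0.12 rad (on the lowered kickstand). Its weight is some 80 mm above the axis, so it falls to a stop unless held; raising it by the tube takes only 2 or 3 N.
- tube_base (a point): Lower end of the frame's upright tube, on its axis (when upright: stand x 0, y -70, height 135 mm). The tube is 28 mm in diameter (36 mm collar on the lowest 12 mm) and 110 mm long; it tips with the frame.
- tube_top (a point): Centre of the top end of the tube, 110 mm from tube_base along its axis (when upright 245 mm above the bench, 235 mm above the tipping axis).
- kickstand (a joint): Kickstand angle: 0 = stowed, leg pointing along stand +y; 1.6 rad = fully down. It turns in the frame's own plane (the foot goes down, then towards stand -y). A spring holds it at either stop; beyond 0.65 rad it snaps down by itself. From stowed it takes about 0.2 N m: 3 to 4 N downward 60 mm from the pivot.
- kick_pivot (a point): Pivot of the kickstand, on the -x side of the frame (45 mm from its middle plane, 120 mm above the bench when upright).
- kick_foot (a point): End of the kickstand's rubber foot (18 mm diameter), 106 mm from the pivot along the leg and 20 mm further out from the frame. The leg is a 10 mm round steel bar. Stowed, it juts out freely beyond the frame's beam (which ends 16 mm past the pivot), so it can be pushed down from above.
- tape_roll: Roll of black tape lying on the bench, 62 mm diameter, 19 mm high, a bystander. Origin under the centre.
- screw_tin: Open round tin of screws, 66 mm diameter, 30 mm high, a bystander. Origin under the centre.

How it is judged:
By the outcome, as a careful person would: the job done as asked, in the order asked, and still so for the second after the job is handed in, while the arm keeps its last pose, push and grip.
It also fails if it takes over 67 s, if anything falls off the work surface, if the arm or the gripper's body presses on something with over 40 N, if the wrist force passes 120 N, or if a joint passes its speed limit or range.

### The arm

A 6-joint arm with a two-finger parallel gripper is mounted at the origin on a cart in front of the work surface, level with it; the furniture and walls round the work are solid. World frame = base frame: x ahead of the robot, y to its left, z up, the work surface at z = 0. Lengths are in m, angles in rad, forces in N, time in s.
With the tool pointing down it reaches from about 0.425 to 0.95 m from the base axis. Payload 3.5 kg.
Tool frame: the origin (TCP) lies at the very end of the fingers, on their centre line; the grasp point (between the pads) lies manip.grasp_offset behind it (manip.grasp_offset is the distance from the TCP to the grasp point, in m); z points along the fingers, y is the line along which they close (so a half turn about z gives the same grasp; the last joint's range is limited). The gripper opens to 85 mm and grips with 20 to 120 N. Pads are 22 mm wide; open, the fingers measure 114 mm over their backs; the gripper's body (76 mm by 85 mm) begins 54 mm behind the grasp point. The pads swing forward as they close: fully open they stand 13 mm farther back than shut.
Start: joints at [0.984, 0.286, 1.577, -0, 1.279, -0.15], TCP at [0.286, 0.612, 0.231] pointing down, gripper open.
Joint ranges: [-2.77, 2.77], [-0.9, 2.22], [0.21, 2.48], [-1.53, 4.67], [0.24, 2.81], [-2.84, 2.84]. Speed limits (rad/s): [2.79, 2.79, 3.14, 3.14, 3.14, 3.14].

### API

Orientations are given as a 3x3 rotation matrix whose columns are the frame's x, y, z axes.
In Python, from cell import manip gives the robot as it stands.
- The arm moves only by the tool move_arm, never from a script. Its argument "moves" is a list of rows, each a list of 5 numbers: the shift along the tool's x, y, z in m, then the turn about the tool's z in degrees, then the opening, from 0 (shut) to 1 (fully open). In form: [[dx, dy, dz, turn, jaw], ...]. A call has 1 to 20 rows; each row is the pose to reach, as a shift and turn from the pose commanded when the call began, along the tool's axes at that moment; what a row does not reach only later rows make up. A row lasts 1/12 s, in which the tool goes at most 41.7 mm and 7.16 degrees, less where a joint would pass 70% of its speed; a pose out of reach is approached as far as the arm can. A call with a gripper value outside its range is refused whole. The fingers move at their own pace and stop on an object; the grip force is fixed at half the most. Time passes only in rows, so rows that repeat a pose let the fingers close. It gives the time, the measured TCP pose, the force, the opening and the grip force at its end, in the units of the state.
- manip.get_state(): the state, without advancing time (a new reading comes with each control period).
- manip.camera(name): name is "scene" or "top" or "wrist"; returns (picture, depth): 384x512x3 uint8, red, green, blue; 384x512 float32, m along the optical axis (not along the pixel's ray), 0 where there is no reading.
- manip.camera_params(name): a dict with "intrinsics" (3x3 intrinsics, pixels), "pose" (4x4, takes a point from camera to world coordinates). Camera axes: x right, y down, z forward; pixel columns grow to the right and rows downward; lengths in m; the calibration is good to about 2 mm. The wrist camera is an equidistant fisheye: a pixel r from the principal point sees the ray r / f radians off the axis. A picture is of the moment at which its call begins: read the wrist's pose just before it. camera_params takes no time and is no camera call; for the wrist camera it gives the pose at the moment of the call.
- manip.job_done(): hands the job in; it is judged then, once.
The state is a dict: "time_s": time; "qpos": joint angles; "joint_vel": joint speeds; "joint_efforts": joint torques, N m; "tcp_pos": TCP position; "eef_rot": TCP orientation; "wrist_force": force on the tool from outside, world axes, zero at the start; "moment": the same for the moment, N m; "gripper_width": finger opening in m; "grasp_force": force on a finger pad.
Only numpy, scipy, OpenCV 4.12 (cv2) and the standard library are available. Lean on these libraries where they do the work, as an engineer would, in place of code of your own. Each camera call takes 0.05 s, during which the arm holds its last target. There are 200 camera calls.

## Working session

There is one attempt and no reset: what is moved stays moved. The work goes in short steps, Python scripts to look and compute and a tool call to move; the robot and the scene stay as the last step left them, time stands still between calls to the robot, and variables do not carry over. Pictures are saved under pics/ and viewed, at most 10 in all, crops included, and the job is handed in when it is done.

Besides the shell and the picture viewer there is one more tool, called after "Request:" by a JSON object that holds its "api" and its "payload". move_arm: Moves the arm, as the interface text tells. Its arguments: {"type":"object","properties":{"moves":{"type":"array"}},"required":["moves"]}

```bash
mkdir -p pics
python3 - <<'E'
from cell import manip
import cv2,numpy as np
s=manip.get_state();print(s['tcp_pos'],s['eef_rot'],manip.grasp_offset)
for n in("scene","top"):
    im,d=manip.camera(n);p=manip.camera_params(n)
    np.savez(f'{n}0.npz',im=im,d=d,K=p['intrinsics'],T=p['pose'])
    cv2.imwrite(f'pics/{n}0.png',im[:,:,::-1]);print(n,p['intrinsics'],p['pose'])
a=np.hstack([cv2.imread('pics/scene0.png'),cv2.imread('pics/top0.png')])
E
```

```text
[0.28514722 0.61107788 0.22992902] [[-9.06119956e-01  4.23018799e-01 -1.31164014e-03]
 [ 4.23020693e-01  9.06117818e-01 -1.99813833e-03]
 [ 3.43250425e-04 -2.36540394e-03 -9.99997144e-01]] 0.0187
scene [[389.81962669   0.         261.11568507]
 [  0.         389.81962669 194.5106704 ]
 [  0.           0.           1.        ]] [[-0.75048479 -0.27161761  0.60249187 -0.11602109]
 [-0.66073973  0.28908067 -0.69271594  0.97101913]
 [ 0.01398509 -0.91796309 -0.39641919  0.51766011]
 [ 0.          0.          0.          1.        ]]
top [[492.942192     0.         268.75361181]
 [  0.         492.942192   194.06479729]
 [  0.           0.           1.        ]] [[-0.01924806 -0.99894253  0.04175327  0.39165826]
 [-0.99980555  0.01905207 -0.00508685  0.35384301]
 [ 0.00428599 -0.04184307 -0.999115    1.37152955]
 [ 0.          0.          0.          1.        ]]
```

View pics/scene0.png

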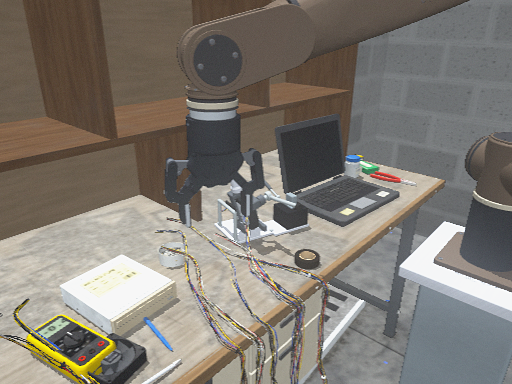

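View pics/top0.png

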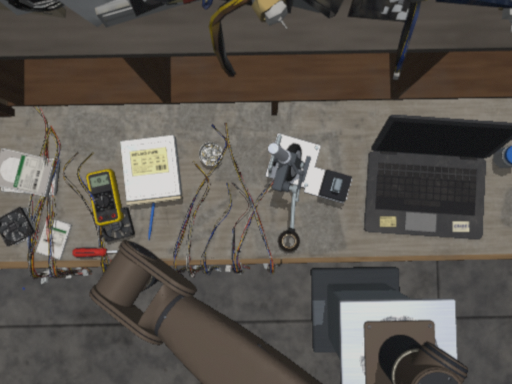

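The scene view shows the stand around (255,215), the tin at (172,255) and the tape at (306,258). In the top view the stand plate is around (290,165), the drive box at (333,185), the tube at about (280,155), the kickstand running towards (292,225), the tape at (289,240) and the tin at (211,153). I'll zoom in.

Run:
```python
import cv2
a=cv2.imread('pics/top0.png')[125:260,245:365]
b=cv2.imread('pics/scene0.png')[165:275,200:330]
a=cv2.resize(a,None,fx=4.4,fy=4.4,interpolation=cv2.INTER_CUBIC)
cv2.imwrite('pics/top0c.png',a)
```

```text
(no output)
```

View pics/top0c.png

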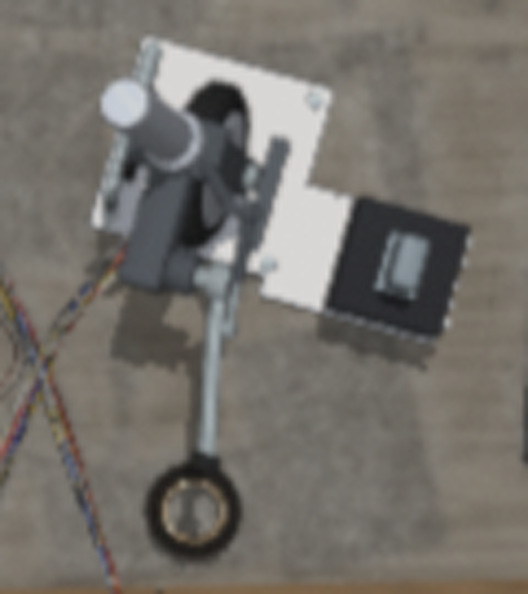

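```bash
cat > h.py <<'E'
import numpy as np,cv2
from cell import manip
def load(f):
    z=np.load(f);return z['im'],z['d'],z['K'],z['T']
def plane(uv,K,T,z):
    uv=np.atleast_2d(uv).astype(float)
    r=np.c_[(uv-K[:2,2])/K[0,0],np.ones(len(uv))]@T[:3,:3].T
    return T[:3,3]+r*((z-T[2,3])/r[:,2])[:,None]
def pix3(u,v,d,K,T):
    z=d[v,u]; return T[:3,:3]@(np.array([(u-K[0,2])/K[0,0],(v-K[1,2])/K[0,0],1])*z)+T[:3,3]
def cloud(d,K,T):
    v,u=np.mgrid[:d.shape[0],:d.shape[1]]
    c=np.stack([(u-K[0,2])/K[0,0]*d,(v-K[1,2])/K[0,0]*d,d],-1)
    return c@T[:3,:3].T+T[:3,3]
E
python3 - <<'E'
from h import *
im,d,K,T=load('top0.npz');P=cloud(d,K,T)
g=im.astype(int).sum(2)
roi=np.zeros(d.shape,bool);roi[160:210,312:356]=1
box=roi&(abs(P[...,2]-.058)<.008)
# fill (plug included), rect on plane
for nm,m,z in(("box",roi&(P[...,2]>.045)&(P[...,2]<.11),.058),("plug",roi&(P[...,2]>.08),.094)):
    p=plane(np.argwhere(m)[:,::-1],K,T,z)[:,:2]
    print(nm,m.sum(),cv2.minAreaRect((p*1000).astype(np.float32)),p.mean(0),np.median(P[m][:,2]))
roi[:]=0;roi[130:260,260:330]=1
hi=roi&(P[...,2]>.18);
print("tube px",hi.sum())
t=roi&(P[...,2]>.215);p=P[t];print("tube top",p.mean(0),p.min(0),p.max(0))
for z0 in(.15,.17,.19,.21):
    q=P[roi&(abs(P[...,2]-z0)<.008)];print(z0,q.mean(0) if len(q) else 0,len(q))
for v in range(186,234,4):
    m=roi[v]&(P[v,:,2]>.07)
    print(v,np.argwhere(m).ravel(),P[v,m].mean(0).round(4) if m.any() else '',P[v,m,2].max().round(4) if m.any() else '')
# plate corners in crop px
c=np.array([[150,40],[330,92]])/4.4+[245,125];print(plane(c,K,T,.008))
E
```

```text
box 715 ((465.9595642089844, 168.32411193847656), (73.32603454589844, 71.04093933105469), 72.73393249511719) [0.465996   0.16890671] 0.059559588941510144
plug 95 ((454.5494689941406, 168.8155517578125), (89.85649108886719, 84.64539337158203), 55.07307815551758) [0.46606137 0.17003616] 0.09462408009226797
tube px 225
tube top [0.51533139 0.33734202 0.44094247] [0.39165826 0.31710996 0.21636773] [0.55812161 0.35384301 1.37152955]
0.15 [0.48520163 0.2891424  0.14863777] 139
0.17 [0.50642182 0.28511493 0.16640529] 49
0.19 [0.53400129 0.31551102 0.1898401 ] 21
0.21 [0.53555407 0.3210869  0.20961258] 29
186 [272 273 274 275 276 277 278 279 280 281 282 283 284 285 286 287 288 289
 290 291 293 294 295 296 297 298 299 300 323] [0.4603 0.3062 0.1776] 1.3715
190 [274 275 276 277 278 279 280 281 282 283 284 285 286 287 288 289 290 291
 292 293 294 295 296 297 298 299] [0.4528 0.3027 0.1322] 0.1454
194 [292 293 294 295 297 298] [0.4422 0.2822 0.1366] 0.1447
198 [292 293 294 295 296 297] [0.4322 0.2831 0.1344] 0.1387
202 [291 292 293 294 297] [0.4222 0.286  0.1342] 0.1391
206 [291 292 293 294] [0.4122 0.2886 0.1351] 0.1386
210 [291 292 293 294] [0.4022 0.2888 0.1351] 0.1388
214 [291 292 293 294] [0.3922 0.2891 0.1362] 0.1374
218 [290 291 292 293] [0.3822 0.2919 0.138 ] 0.142
222 [290 291 292 293] [0.3723 0.2921 0.1384] 0.1418
226 [290 291 292 293] [0.3623 0.2923 0.1388] 0.142
230 [288 289 290 291 292 293 294] [0.3525 0.294  0.1424] 0.1448
[[0.61511372 0.31492174 0.008     ]
 [0.57994464 0.20182014 0.008     ]]
```

Run:
```python
from h import *
im,d,K,T=load('top0.npz');P=cloud(d,K,T)
q=P.reshape(-1,3);q=q[(q[:,0]>.4)&(q[:,0]<.7)&(q[:,1]>-.1)&(q[:,1]<.2)&(q[:,2]>.012)&(q[:,2]<.5)]
for y in np.arange(-.1,.2,.02):
    m=abs(q[:,1]-y)<.01
    if m.any():i=q[m][:,2].argmax();print(round(y,2),q[m][i].round(3),q[m].min(0).round(3))
x=np.array([.297,.955]);y=np.array([-.955,.297]);o=np.array([.466,.1690])+.115*x+.045*y
print('o',o)
s=manip.get_state();R=s['eef_rot'];p=s['tcp_pos']
a=np.degrees(np.arctan2(R[1,1],R[0,1]));print('tool y ang',a)
for n,t in(("plug",[.466,.1695,.067]),("place",[*(o-.125*x-.145*y),.1]),("leg",[.388,.2905,.14])):
    print(n,t,R.T@(np.array(t)-p))
```

```text
-0.1 [ 0.681 -0.095  0.301] [ 0.401 -0.1    0.015]
-0.08 [ 0.677 -0.085  0.302] [ 0.401 -0.09   0.015]
-0.06 [ 0.686 -0.057  0.301] [ 0.402 -0.07   0.015]
-0.04 [ 0.679 -0.048  0.303] [ 0.402 -0.05   0.016]
-0.02 [ 0.678 -0.021  0.302] [ 0.4   -0.03   0.014]
0.0 [ 0.656 -0.001  0.303] [ 0.4   -0.01   0.015]
0.02 [0.659 0.027 0.3  ] [0.401 0.01  0.016]
0.04 [0.648 0.046 0.302] [0.401 0.03  0.015]
0.06 [0.642 0.07  0.497] [0.401 0.05  0.014]
0.08 [0.669 0.077 0.5  ] [0.402 0.07  0.014]
0.1 [0.689 0.095 0.302] [0.619 0.09  0.012]
0.12 [0.681 0.115 0.301] [0.465 0.11  0.043]
0.14 [0.668 0.141 0.3  ] [0.423 0.13  0.014]
0.16 [0.685 0.161 0.303] [0.424 0.15  0.012]
0.18 [0.662 0.181 0.302] [0.431 0.17  0.012]
0.2 [0.649 0.19  0.301] [0.437 0.19  0.013]
o [0.45718 0.29219]
tool y ang 64.9749834876461
plug [0.466, 0.1695, 0.067] [-0.35072299 -0.32334935  0.16362769]
place [np.float64(0.55853), np.float64(0.12975), 0.1] [-0.45137132 -0.32029639  0.1305905 ]
leg [0.388, 0.2905, 0.14] [-0.22883844 -0.2468588   0.09050211]
```

Request:
{"api": "move_arm", "payload": {"moves": [[-0.351,-0.323,0.02,-7.75,1],[-0.351,-0.323,0.02,-7.75,1],[-0.351,-0.323,0.02,-7.75,1],[-0.351,-0.323,0.02,-7.75,1],[-0.351,-0.323,0.02,-7.75,1],[-0.351,-0.323,0.02,-7.75,1],[-0.351,-0.323,0.02,-7.75,1],[-0.351,-0.323,0.02,-7.75,1],[-0.351,-0.323,0.02,-7.75,1],[-0.351,-0.323,0.02,-7.75,1],[-0.351,-0.323,0.02,-7.75,1],[-0.351,-0.323,0.02,-7.75,1],[-0.351,-0.323,0.02,-7.75,1],[-0.351,-0.323,0.06,-7.75,0.6],[-0.351,-0.323,0.09,-7.75,0.6],[-0.351,-0.323,0.09,-7.75,0.6],[-0.351,-0.323,0.09,-7.75,0.6]]}}

```text
time_s: 1.52
tcp_pos: [0.465, 0.1709, 0.1396]
eef_rot: [[-0.955, 0.296, -0.005], [0.296, 0.955, -0.0], [0.005, -0.002, -1.0]]
wrist_force: [-0.4, -0.6, 1.4]
gripper_width: 0.0514
grasp_force: 0.0
```

Run:
```python
from h import *
s=manip.get_state();R=s['eef_rot'];p=s['tcp_pos'];print(s['time_s'],p,R[:,1],s['gripper_width'])
print(R.T@(np.array([.466,.1695,.067])-p))
T=manip.camera_params('wrist');im,d=manip.camera('wrist');print(T)
cv2.imwrite('pics/w1.png',im[:,:,::-1])
```

```text
1.5167 [0.46504821 0.17090764 0.13960942] [ 0.29630747  0.95509052 -0.0019935 ] 0.05144128307465036
[-0.00167455 -0.00091766  0.07260419]
{'intrinsics': array([[297.31863964,   0.        , 253.95154305],
       [  0.        , 297.31863964, 193.26741848],
       [  0.        ,   0.        ,   1.        ]]), 'pose': array([[ 0.29643031,  0.91349827,  0.27865745,  0.39292177],
       [ 0.95505216, -0.28288686, -0.08860251,  0.19216745],
       [-0.00210971,  0.29239687, -0.95629473,  0.28386212],
       [ 0.        ,  0.        ,  0.        ,  1.        ]])}
```

View pics/w1.png

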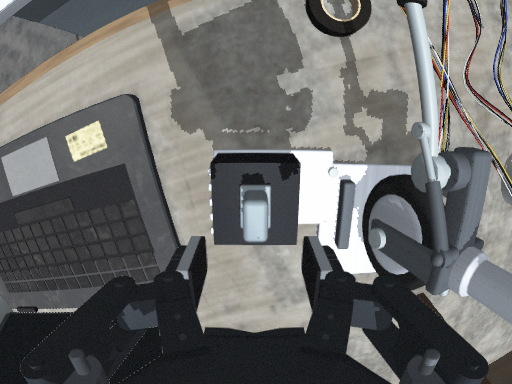

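The plug lies between the fingers: its top face is centred at about (257,224), with the front face above it at (255,197). I'll check that ray on z = 94 mm.

Run:
```python
from h import *
c=manip.camera_params('wrist');K=c['intrinsics'];T=c['pose']
def fe(u,v,z):
    e=np.array([u-K[0,2],v-K[1,2]])/K[0,0];th=np.hypot(*e)
    r=T[:3,:3]@np.array([*(np.sin(th)*e/th),np.cos(th)]);return T[:3,3]+r*(z-T[2,3])/r[2]
for u,v in((257,224),(246,224),(268,224),(257,207),(257,242)):print(fe(u,v,.094))
for u,v in((213,162),(299,162),(213,243),(298,243)):print('box',fe(u,v,.058))
```

```text
[0.47295403 0.1700324  0.094     ]
[0.47067706 0.1626743  0.094     ]
[0.47525319 0.17738989 0.094     ]
[0.46083703 0.17374422 0.094     ]
[0.48645149 0.16590315 0.094     ]
box [0.42744333 0.14828702 0.058     ]
box [0.44740281 0.21275215 0.058     ]
box [0.49382096 0.12444289 0.058     ]
box [0.51553282 0.19429247 0.058     ]
```

Request:
{"api": "move_arm", "payload": {"moves": [[-0.003,0,0.03,0,0.6],[-0.003,0,0.055,0,0.6],[-0.003,0,0.072,0,0.6],[-0.003,0,0.072,0,0.6],[-0.003,0,0.072,0,0],[-0.003,0,0.072,0,0],[-0.003,0,0.072,0,0],[-0.003,0,0.072,0,0],[-0.003,0,0.072,0,0],[-0.003,0,0.072,0,0],[-0.003,0,0.072,0,0]]}}

```text
time_s: 2.48
tcp_pos: [0.472, 0.1701, 0.0722]
eef_rot: [[-0.955, 0.297, 0.005], [0.297, 0.955, 0.001], [-0.005, 0.003, -1.0]]
wrist_force: [-0.8, -0.1, 6.5]
gripper_width: 0.0166
grasp_force: 61.7
```

Request:
{"api": "move_arm", "payload": {"moves": [[0,0,-0.01,0,0],[0,0,-0.02,0,0],[0,0,-0.03,0,0],[0,0,-0.045,0,0],[0,0,-0.06,0,0],[0,0,-0.06,0,0],[0,0,-0.06,0,0]]}}

```text
time_s: 3.07
tcp_pos: [0.4707, 0.1697, 0.1311]
eef_rot: [[-0.955, 0.297, 0.003], [0.297, 0.955, 0.0], [-0.003, 0.001, -1.0]]
wrist_force: [-0.8, -0.3, -0.6]
gripper_width: 0.0163
grasp_force: 62.6
```

Request:
{"api": "move_arm", "payload": {"moves": [[-0.04,-0.008,0,0,0],[-0.081,-0.017,0,0,0],[-0.081,-0.017,0,0,0],[-0.081,-0.017,0.03,0,0],[-0.081,-0.017,0.06,0,0],[-0.081,-0.017,0.08,0,0],[-0.081,-0.017,0.087,0,0],[-0.081,-0.017,0.087,0,0],[-0.081,-0.017,0.087,0,0]]}}

```text
time_s: 3.82
tcp_pos: [0.5416, 0.1292, 0.0418]
eef_rot: [[-0.955, 0.297, -0.001], [0.297, 0.955, -0.0], [0.001, -0.001, -1.0]]
wrist_force: [0.3, 0.4, -0.2]
gripper_width: 0.0166
grasp_force: 62.8
```

Request:
{"api": "move_arm", "payload": {"moves": [[0,0,0.002,0,0],[0,0,0.002,0,0],[0,0,0.002,0,0.3],[0,0,0.002,0,0.5],[0,0,0.002,0,0.5],[0,0,0.002,0,0.5],[0,0,0.002,0,0.5],[0,0,-0.03,0,0.5],[0,0,-0.07,0,0.5],[0,0,-0.11,0,0.5],[0,0,-0.13,0,0.5],[0,0,-0.13,0,0.5]]}}

```text
time_s: 4.82
tcp_pos: [0.5459, 0.1296, 0.1795]
eef_rot: [[-0.955, 0.297, 0.013], [0.297, 0.955, 0.001], [-0.012, 0.004, -1.0]]
wrist_force: [0.6, -0.3, 0.3]
gripper_width: 0.0431
grasp_force: 0.0
```

Run:
```python
from h import *
s=manip.get_state();R=s['eef_rot'];p=s['tcp_pos'];print(s['time_s'],p,s['gripper_width'],s['wrist_force'])
print('leg',R.T@(np.array([.388,.2905,.16])-p))
im,d=manip.camera('wrist');cv2.imwrite('pics/w2.png',im[:,:,::-1])
```

```text
4.8167 [0.5459255  0.12958622 0.17946526] 0.04311279987406972 [ 0.56683598 -0.28990897  0.27684169]
leg [0.19879295 0.10670067 0.01757654]
```

View pics/w2.png

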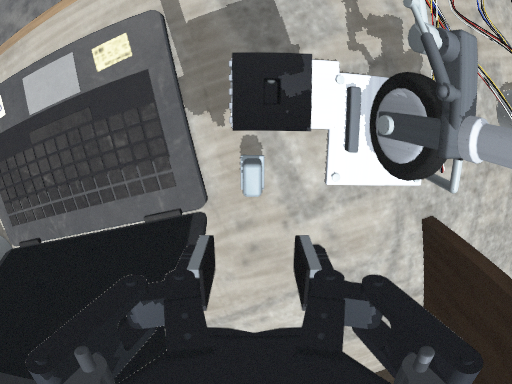

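The plug stands at (252,175), on the bench and off the stand, and the socket at (271,90) is empty. Next, the kickstand, with shut fingers.

Request:
{"api": "move_arm", "payload": {"moves": [[0.199,0.107,-0.02,0,0],[0.199,0.107,-0.02,0,0],[0.199,0.107,-0.02,0,0],[0.199,0.107,-0.02,0,0],[0.199,0.107,-0.02,0,0],[0.199,0.107,-0.02,0,0],[0.199,0.107,-0.02,0,0],[0.199,0.107,-0.02,0,0],[0.199,0.107,0.017,0,0],[0.199,0.107,0.017,0,0],[0.199,0.107,0.017,0,0]]}}

```text
time_s: 5.78
tcp_pos: [0.3826, 0.2887, 0.1525]
eef_rot: [[-0.954, 0.299, -0.007], [0.299, 0.954, -0.003], [0.005, -0.005, -1.0]]
wrist_force: [0.3, 0.5, -0.8]
gripper_width: 0.0
grasp_force: 0.0
```

Run:
```python
from h import *
s=manip.get_state();R=s['eef_rot'];p=s['tcp_pos'];print(s['time_s'],p,s['gripper_width'],s['wrist_force'])
print('leg',R.T@(np.array([.388,.2905,.14])-p))
c=manip.camera_params('wrist');im,d=manip.camera('wrist');cv2.imwrite('pics/w3.png',im[:,:,::-1])
```

```text
5.7833 [0.38257198 0.28873678 0.15251226] 6.811359195458897e-06 [ 0.31938825  0.50268118 -0.78415977]
leg [-0.00471987  0.0033684   0.01247019]
```

View pics/w3.png

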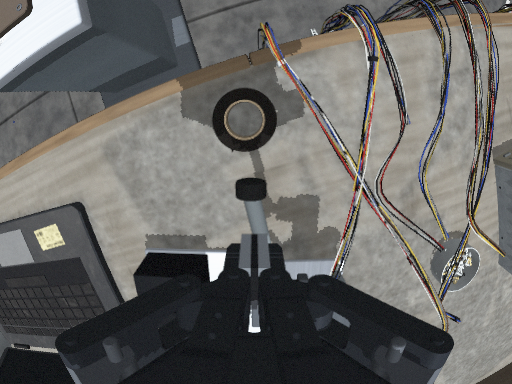

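The shut fingers at (256,255) sit over the leg, with the foot beyond them at (251,188). I'll push down, following the tilted plane of the leg.

Request:
{"api": "move_arm", "payload": {"moves": [[0,0.001,0.012,0,0],[0,0.0,0.017,0,0],[0,-0.002,0.022,0,0],[0,-0.003,0.027,0,0],[0,-0.005,0.032,0,0],[0,-0.006,0.037,0,0],[0,-0.006,0.037,0,0]]}}

```text
time_s: 6.42
tcp_pos: [0.3817, 0.2843, 0.1175]
eef_rot: [[-0.955, 0.297, -0.001], [0.297, 0.955, -0.001], [0.001, -0.001, -1.0]]
wrist_force: [0.4, -0.1, 1.5]
gripper_width: -0.0
grasp_force: 0.6
```

Request:
{"api": "move_arm", "payload": {"moves": [[0,-0.0015,0.005,0,0],[0,-0.003,0.01,0,0],[0,-0.005,0.016,0,0],[0,-0.007,0.022,0,0],[0,-0.009,0.028,0,0],[0,-0.011,0.034,0,0],[0,-0.012,0.04,0,0],[0,-0.012,0.04,0,0],[0,-0.012,0.04,0,0]]}}

```text
time_s: 7.17
tcp_pos: [0.3781, 0.2731, 0.0777]
eef_rot: [[-0.955, 0.297, -0.001], [0.297, 0.955, -0.0], [0.001, -0.001, -1.0]]
wrist_force: [0.9, 1.1, 0.7]
gripper_width: -0.0001
grasp_force: 0.0
```

Run:
```python
from h import *
s=manip.get_state();print(s['time_s'],s['tcp_pos'],s['wrist_force'])
a,_=manip.camera('wrist');b,_=manip.camera('scene')
b=cv2.resize(b[160:280,190:330],None,fx=3.2,fy=3.2,interpolation=cv2.INTER_CUBIC)
c=np.zeros((384,800,3),np.uint8);c[:,:352]=cv2.resize(a,(352,384))if 0 else a[:,80:432];c[:,352:]=b[:384,:448]
cv2.imwrite('pics/w4.png',c[:,:,::-1])
```

```text
7.1667 [0.37808463 0.27313847 0.07767962] [0.92059081 1.10139753 0.73255341]
```

View pics/w4.png

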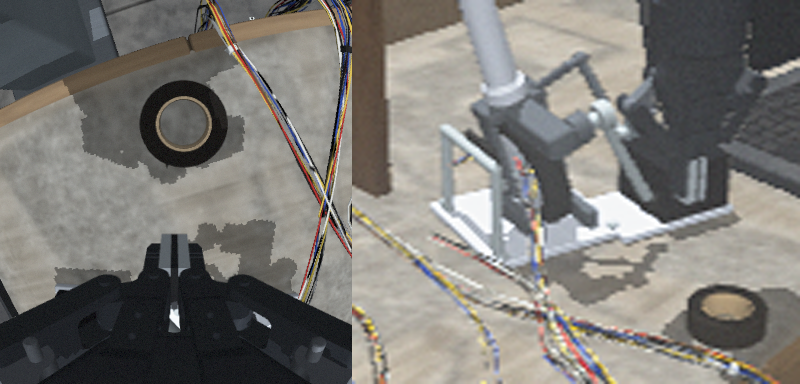

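The right panel shows the leg swung down, from (603,110) to (650,195), with the frame still leaning. I'll retreat, then check the leg and the tube.

Request:
{"api": "move_arm", "payload": {"moves": [[0.01,-0.01,-0.03,0,0],[0.02,-0.02,-0.07,0,0],[0.02,-0.02,-0.11,0,0],[0.02,-0.02,-0.15,0,0],[0.02,-0.02,-0.19,0,1],[0.02,-0.02,-0.21,0,1],[0.02,-0.02,-0.21,0,1]]}}

```text
time_s: 7.85
tcp_pos: [0.3561, 0.2615, 0.296]
eef_rot: [[-0.955, 0.297, 0.013], [0.297, 0.955, 0.005], [-0.011, 0.009, -1.0]]
wrist_force: [1.0, -0.1, -0.8]
gripper_width: 0.0358
grasp_force: 0.0
```

Run:
```python
from h import *
im,d,K,T=load('top0.npz');P=cloud(d,K,T)
o=np.array([.45718,.29219]);x=np.array([.297,.955]);y=np.array([-.955,.297])
print('tube top',plane([[273.4,148.4]],K,T,.2345), o+.0694*x-.07*y)
q=P.reshape(-1,3)
for lo,hi in((.02,.15),(.15,.28),(.28,.4),(.4,.8)):
    m=(q[:,0]>.58)&(abs(q[:,1]-.33)<.12)&(q[:,2]>lo)&(q[:,2]<hi)
    if m.any():print(lo,hi,m.sum(),np.percentile(q[m][:,0],[0,2,20]),q[m][:,1].min(),q[m][:,1].max())
s=manip.get_state();R=s['eef_rot'];p=s['tcp_pos'];print(s['time_s'],p,s['qpos'],s['wrist_force'])
g=o+.0591*x-.070*y;print('grasp',g,R.T@(np.array([*g,.182])-p))
im,d=manip.camera('scene');c=manip.camera_params('scene');np.savez('scene1.npz',im=im,d=d,K=c['intrinsics'],T=c['pose'])
P=cloud(d,c['intrinsics'],c['pose'])
S=np.stack([(P[...,:2]-o)@x,(P[...,:2]-o)@y,P[...,2]],-1)
m=(S[...,0]>-.09)&(S[...,0]<0)&(S[...,1]>-.0)&(S[...,1]<.12)&(S[...,2]>.012)&(S[...,2]<.16)
q=S[m];
for z in np.arange(.02,.16,.015):
    k=abs(q[:,2]-z)<.0075
    if k.any():print(z.round(3),k.sum(),q[k].mean(0).round(3))
t=(abs(S[...,1]+.07)<.03)&(S[...,2]>.15)&(S[...,2]<.25)&(S[...,0]>.0)&(S[...,0]<.11);q=S[t]
for z in(.16,.18,.2,.22,.23):
    k=abs(q[:,2]-z)<.008
    if k.any():print('tube',z,k.sum(),q[k].mean(0).round(4),q[k].min(0).round(4),q[k].max(0).round(4))
b=cv2.resize(im[150:270,190:330],None,fx=4,fy=4,interpolation=cv2.INTER_CUBIC);cv2.imwrite('pics/s5.png',b[:,:,::-1])
```

```text
tube top [[0.54488227 0.33524768 0.2345    ]] [0.5446418 0.337677 ]
0.02 0.15 108 [0.58045392 0.5813344  0.59273316] 0.3137592580963874 0.4498947952132273
0.15 0.28 27 [0.642387   0.64241576 0.64273448] 0.29666804005355846 0.4421139567913031
0.28 0.4 4908 [0.6413062  0.64245921 0.65912422] 0.2101498234692308 0.4498404654291965
0.4 0.8 9259 [0.6105197  0.62069427 0.64165314] 0.21004353298040637 0.4499806678838223
7.85 [0.35608473 0.26148981 0.29598526] [ 4.02957442e-01 -3.07486900e-01  2.04846273e+00  4.31139292e-05
  1.38680075e+00 -8.66621812e-01] [ 1.0213082  -0.09170858 -0.75871384]
grasp [0.5415827 0.3278405] [-0.15624878  0.11736316  0.11669085]
0.02 76 [-0.035  0.113  0.018]
0.035 12 [-0.055  0.002  0.038]
0.05 8 [-0.052  0.002  0.048]
0.065 6 [-0.038  0.001  0.068]
0.08 7 [-0.034  0.001  0.079]
0.095 11 [-0.023  0.002  0.096]
0.11 17 [-0.019  0.001  0.11 ]
0.125 22 [-0.007  0.006  0.126]
0.14 17 [-0.006  0.006  0.137]
tube 0.16 74 [ 0.0455 -0.06    0.1593] [ 0.0004 -0.074   0.1522] [ 0.0657 -0.04    0.1678]
tube 0.18 64 [ 0.0595 -0.0625  0.1799] [ 0.0401 -0.0758  0.1722] [ 0.0719 -0.0562  0.1877]
tube 0.2 66 [ 0.066  -0.0624  0.2   ] [ 0.0499 -0.0756  0.1924] [ 0.0783 -0.0567  0.2077]
tube 0.22 71 [ 0.0714 -0.062   0.2199] [ 0.0529 -0.0761  0.2124] [ 0.0853 -0.0565  0.2278]
tube 0.23 89 [ 0.0727 -0.0656  0.2307] [ 0.0577 -0.0821  0.222 ] [ 0.0853 -0.0554  0.2379]
```

View pics/s5.png

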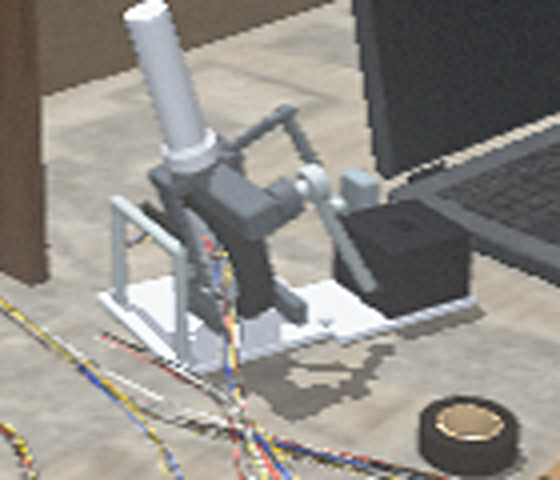

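The leg hangs straight down from (315,185) to (370,285) and measures stand y ≈ 0 over its whole length, so it is fully down. The tube matches the model to within about 4 mm. Next I move above the tube with a quarter turn.

Request:
{"api": "move_arm", "payload": {"moves": [[-0.156,0.119,0,90,1],[-0.156,0.119,0,90,1],[-0.156,0.119,0,90,1],[-0.156,0.119,0,90,1],[-0.156,0.119,0,90,1],[-0.156,0.119,0,90,1],[-0.156,0.119,0,90,1],[-0.156,0.119,0,90,1],[-0.156,0.119,0,90,1],[-0.156,0.119,0,90,1],[-0.156,0.119,0,90,1],[-0.156,0.119,0,90,1],[-0.156,0.119,0,90,1],[-0.156,0.119,0,90,1],[-0.156,0.119,0,90,1],[-0.156,0.119,0.01,90,1]]}}

```text
time_s: 9.23
tcp_pos: [0.5385, 0.3278, 0.2795]
eef_rot: [[0.295, 0.955, 0.003], [0.955, -0.295, 0.001], [0.002, 0.002, -1.0]]
wrist_force: [-0.6, 0.2, 0.0]
gripper_width: 0.0854
grasp_force: 0.0
```

Run:
```python
from h import *
s=manip.get_state();R=s['eef_rot'];p=s['tcp_pos'];print(s['time_s'],p,R[:,1],s['gripper_width'],s['qpos'])
print(R.T@(np.array([.542,.330,.182])-p))
```

```text
9.2333 [0.53845231 0.32782383 0.27951108] [ 0.95536917 -0.29540551  0.00231104] 0.08537735725061327 [3.86127477e-01 1.55051823e-01 1.64321419e+00 1.81418607e-05
 1.34032550e+00 6.86001911e-01]
[0.00294033 0.00252115 0.09752298]
```

Request:
{"api": "move_arm", "payload": {"moves": [[0.003,0.002,0.03,0,1],[0.003,0.002,0.06,0,1],[0.003,0.002,0.085,0,1],[0.003,0.002,0.097,0,1],[0.003,0.002,0.097,0,1],[0.003,0.002,0.097,0,0.5],[0.003,0.002,0.097,0,0.3],[0.003,0.002,0.097,0,0],[0.003,0.002,0.097,0,0],[0.003,0.002,0.097,0,0],[0.003,0.002,0.097,0,0],[0.003,0.002,0.097,0,0]]}}

```text
time_s: 10.23
tcp_pos: [0.5444, 0.3293, 0.1841]
eef_rot: [[0.298, 0.955, 0.01], [0.955, -0.298, 0.001], [0.004, 0.009, -1.0]]
wrist_force: [8.1, -2.7, 1.0]
gripper_width: 0.0267
grasp_force: 58.9
```

Request:
{"api": "move_arm", "payload": {"moves": [[-0.005,0.002,-0.0015,0,0],[-0.01,0.003,-0.0026,0,0],[-0.015,0.003,-0.004,0,0],[-0.0195,0.003,-0.005,0,0],[-0.0245,0.003,-0.006,0,0],[-0.0295,0.003,-0.0065,0,0],[-0.0345,0.003,-0.0073,0,0],[-0.0395,0.003,-0.008,0,0],[-0.0445,0.003,-0.0083,0,0],[-0.0495,0.003,-0.0086,0,0],[-0.0495,0.003,-0.0086,0,0],[-0.0495,0.003,-0.0086,0,0]]}}

```text
time_s: 11.23
tcp_pos: [0.5296, 0.2818, 0.1922]
eef_rot: [[0.297, 0.955, 0.004], [0.955, -0.297, 0.002], [0.003, 0.003, -1.0]]
wrist_force: [0.1, 2.3, 6.3]
gripper_width: 0.0264
grasp_force: 58.8
```

```bash
cat > t.py <<'E'
from h import *
o=np.array([.45718,.29219]);x=np.array([.297,.955]);y=np.array([-.955,.297])
s=manip.get_state();p=s['tcp_pos'];print(s['time_s'],p,s['wrist_force'],s['moment'],s['gripper_width'],s['grasp_force'])
print('tcp stand',(p[:2]-o)@x,(p[:2]-o)@y)
im,d=manip.camera('scene');c=manip.camera_params('scene');P=cloud(d,c['intrinsics'],c['pose'])
S=np.stack([(P[...,:2]-o)@x,(P[...,:2]-o)@y,P[...,2]],-1)
for z in np.arange(.14,.2,.008):
    t=(abs(S[...,1]+.07)<.02)&(abs(S[...,2]-z)<.004)&(abs(S[...,0]-.02)<.06);q=S[t]
    if t.any():print(z.round(3),t.sum(),np.percentile(q[:,0],[3,50,97]).round(4))
E
python3 t.py
```

```text
11.2333 [0.52961969 0.28175785 0.19215633] [0.12076259 2.30701519 6.3470414 ] [ 1.0260754  -0.31535705  0.01232082] 0.026430545368920828 58.79311501979828
tcp stand 0.01155188160142803 -0.07227825043525288
0.14 61 [-0.0196  0.0101  0.028 ]
0.148 52 [-0.0236  0.0148  0.0279]
0.156 32 [0.001  0.0189 0.0257]
0.164 31 [0.0019 0.0189 0.0266]
0.172 30 [0.0009 0.0164 0.0266]
0.18 34 [0.0061 0.0197 0.0265]
0.188 30 [0.0076 0.0211 0.0272]
0.196 31 [0.0056 0.0229 0.0277]
```

Request:
{"api": "move_arm", "payload": {"moves": [[-0.003,0,-0.0005,0,0],[-0.006,0,-0.001,0,0],[-0.01,0,-0.001,0,0],[-0.01,0,-0.001,0,0],[-0.01,0,-0.001,0,0],[-0.01,0,-0.001,0,0]]}}

```text
time_s: 11.78
tcp_pos: [0.5264, 0.2717, 0.1923]
eef_rot: [[0.297, 0.955, 0.002], [0.955, -0.297, 0.0], [0.001, 0.002, -1.0]]
wrist_force: [2.7, 1.9, 6.2]
gripper_width: 0.0266
grasp_force: 59.0
```

```bash
cat >> t.py <<'E'
b=cv2.resize(im[120:240,190:330],None,fx=4,fy=4,interpolation=cv2.INTER_CUBIC);cv2.imwrite('pics/s6.png',b[:,:,::-1])
np.savez('scene2.npz',im=im,d=d,K=c['intrinsics'],T=c['pose'])
# tube direction: robust line fit on bright tube surface points in stand frame
g=im.astype(int);m=(abs(S[...,1]+.06)<.02)&(S[...,2]>.15)&(S[...,2]<.183)&(abs(S[...,0]-.01)<.03)&(g.min(2)>110)
q=S[m].astype(np.float32);print(len(q),cv2.fitLine(q,cv2.DIST_HUBER,0,.01,.01).ravel())
E
python3 t.py
```

```text
11.7833 [0.52643654 0.27167858 0.19229345] [2.65915629 1.873656   6.21727637] [ 0.93057466 -0.40529716  0.01502748] 0.026567786408552795 58.95667880773544
tcp stand 0.000980789970771695 -0.07223188986023268
0.14 65 [-0.0266  0.0065  0.0284]
0.148 54 [-0.0282  0.0101  0.0213]
0.156 33 [-0.0036  0.0122  0.0184]
0.164 29 [-0.0018  0.012   0.0177]
0.172 28 [-0.002   0.0114  0.0185]
0.18 36 [-0.0023  0.0122  0.0185]
0.188 29 [-0.0021  0.0127  0.018 ]
0.196 32 [-0.0067  0.0123  0.0178]
131 [ 0.40185612 -0.35735074  0.84309673  0.00989507 -0.06233142  0.16488892]
```

View pics/s6.png

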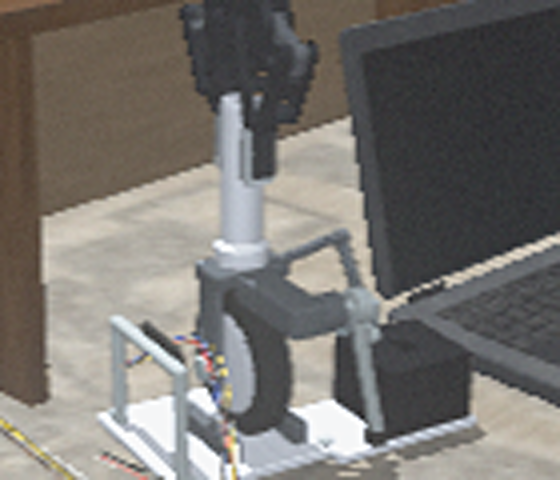

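The tube is upright: its edge stays at stand x ≈ 18 mm from z = 156 to 196 mm, and in the picture it runs straight from (232,95) to (240,245). The grip holds with 59 N and the leg is down at (370,400). I'll hold a moment, then hand in.

Request:
{"api": "move_arm", "payload": {"moves": [[0,0,0,0,0],[0,0,0,0,0],[0,0,0,0,0],[0,0,0,0,0],[0,0,0,0,0],[0,0,0,0,0]]}}

```text
time_s: 12.33
tcp_pos: [0.5265, 0.2717, 0.1923]
eef_rot: [[0.297, 0.955, 0.002], [0.955, -0.297, 0.0], [0.001, 0.002, -1.0]]
wrist_force: [2.3, 1.4, 6.6]
gripper_width: 0.027
grasp_force: 59.0
```

```bash
python3 -c "
from cell import manip
s=manip.get_state();print(s['tcp_pos'],s['grasp_force'],s['wrist_force']);print(manip.job_done())"
```

```text
[0.52646019 0.2717256  0.19232557] 58.96121621131897 [2.29808533 1.36645049 6.59391768]
the job is handed in; nothing more can be done
None
```

The job is handed in at 12.3 s: the plug stands on the bench off the stand, the kickstand is fully down, and the arm is holding the frame upright by its tube; no verdict came back.

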